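# Level the spring-lifted spice shelf with a spirit level and hold it

## Robot

A 6-joint arm with a two-finger parallel gripper is mounted at the origin on a cart in front of the work surface, level with it; the furniture and walls round the work are solid. World frame = base frame: x ahead of the robot, y to its left, z up, the work surface at z = 0. Lengths are in m, angles in rad, forces in N, time in s.
With the tool pointing down it reaches from about 0.375 to 0.925 m from the base axis. Payload 5.7 kg.
Tool frame: the origin (TCP) lies at the very end of the fingers, on their centre line; the grasp point (between the pads) lies arm.grip_depth behind it (arm.grip_depth is the distance from the TCP to the grasp point, in m); z points along the fingers, y is the line along which they close (so a half turn about z gives the same grasp; the last joint's range is limited). The gripper opens to 88 mm and grips with 3 to 60 N. Pads are 20 mm wide; open, the fingers measure 115 mm over their backs; the gripper's body (75 mm by 178 mm) begins 61 mm behind the grasp point.
Start: joints at [0.998, 0.359, 1.51, -0, 1.272, -0.115], TCP at [0.265, 0.538, 0.223] pointing down, gripper open.
Joint ranges: [-2.97, 2.97], [-1.01, 2.36], [0.21, 2.38], [-0.96, 4.11], [0.2, 2.71], [-2.98, 2.98]. Speed limits (rad/s): [2.39, 2.39, 3.14, 3.14, 3.14, 3.14].

## Interface

Orientations are given as a 3x3 rotation matrix whose columns are the frame's x, y, z axes.
In Python, from bench import arm gives the robot as it stands.
- The arm moves only by the tool arm_command, never from a script. Its argument "commands" is text: rows parted by semicolons, each of 7 numbers parted by spaces: the finger opening in m, from 0 to 0.0878, then the shift along the world's x, y, z in m, then the turn, a rotation vector about the world's x, y, z in degrees. A call has 1 to 5 rows; each row shifts and turns the commanded pose from where the row before left it; what a row does not reach is not made up. A row lasts 1/10 s, in which the tool goes at most 50 mm and 8.59 degrees, less where a joint would pass 70% of its speed; a pose out of reach is approached as far as the arm can. A call is refused whole if a number of a shift passes 0.05 or a number of a turn 8.59, either way. A call with a gripper value outside its range is refused whole. The fingers move at their own pace and stop on an object; the grip force is fixed at half the most. Time passes only in rows, so rows that do not move let the fingers close. It gives the time, the measured TCP pose, the force, the opening and the grip force at its end, in the units of the state.
- arm.read_state(): the state, without advancing time (a new reading comes with each control period).
- arm.camera(name): name is "scene" or "top" or "wrist"; returns the picture (480x640x3 uint8, blue, green, red); there is no depth.
- arm.camera_info(name): a dict with "fovy" (degrees; the focal length in pixels is half the picture's height over the tangent of half this angle, whatever the lens; pixels are square), "cx", "cy" (the principal point, pixels), "extrinsics" (4x4, takes a point from camera to world coordinates); the wrist camera has in their place "T_tool_cam" (4x4, takes a point from camera to tool coordinates, whose origin is the TCP and whose axes are the flange's). Camera axes: x right, y up, looking along -z (the intrinsics and any distortion apply to the point x, -y, -z); pixel columns grow to the right and rows downward; lengths in m; the calibration is good to about 2 mm. A picture is of the moment at which its call begins: read the wrist's pose just before it. camera_info takes no time and is no camera call.
- arm.hand_in(): hands the job in; it is judged then, once.
The state is a dict: "clock": time; "joint_positions": joint angles; "joint_vel": joint speeds; "effort": joint torques, N m; "ee_pos": TCP position; "tcp_rot": TCP orientation; "wrist_force": force on the tool from outside, world axes, zero at the start; "wrist_torque": the same for the moment, N m; "opening": finger opening in m; "finger_force": force on a finger pad.
Only numpy, scipy, OpenCV 4.12 (cv2) and the standard library are available. Lean on these libraries where they do the work, as an engineer would, in place of code of your own. Each camera call takes 0.05 s, during which the arm holds its last target. There are 200 camera calls.

## Task

The low spice shelf is out of level: lay the orange spirit level lengthwise along the black strip on the shelf and let go of it. Then take the red knob of the levelling foot, press it down so that the foot stands firmly on its steel plate (a spring lifts that end of the shelf otherwise), and turn the knob until the bubble rests centred between the two black lines. Finish like that: keep hold of the knob and keep pressing, with the bubble staying centred; leave the mug and the egg timer where they are.

Things in the scene. Friction and masses are not known exactly. Their poses are not given: they have to be found in the camera images.
- level: orange spirit level, 150 mm long (its x), 26 mm wide (y), loose, 0.16 kg. Origin: centre of its flat underside, z up. Ends 32 mm high; the middle 84 mm is 22 mm high with a green vial along x up to 31 mm. Can be gripped across its width anywhere. Starts flat on the worktop right of the shelf, pointing roughly left-right.
- bubble (a joint): position (m) of the white bubble, 14 mm long, in the level's vial, along the level's x: 0 is centred, stops at -0.024 and 0.024. It lies wholly between the two black lines from -0.004 to 0.004. It drifts to the higher end, 1.5 mm per milliradian of slope, and takes about 2 s to rest.
- shelf: pale wooden board, 190 mm deep (x), 360 wide (y), 16 thick, top about 58 mm above the worktop when level. Hinged at its left (+y) end; origin on the hinge line, 165 mm left of the board's centre, 22 mm below its top. A spring lifts the right end to a 0.05 rad slope; about 5 N down on the knob brings it down. A jar and a shaker (to 92 mm tall) are fixed on it, 100 to 170 mm left of its centre.
- strip (a point): centre of the black strip (170 mm along y, 44 mm along x) on the board's top face, which is the middle of the board; axes as the board's: y along the strip towards the hinge, z up. The level's underside comes to lie here, its length along y.
- knob_grip (a point): centre of the red knob's upright grip bar, 145 mm right (-y) of the strip's centre: 46 mm long (this point's x), 14 mm thick (y), 34 mm tall; its top is 13 mm above this point, its lower end 21 mm below; the board's top is 34 to 42 mm below. Turns with the knob.
- knob (a joint): turn (rad), positive clockwise from above, stops -1.7 and 2.0, starts 0.75 to 1.1. Clockwise screws the foot out, 3 mm a radian, and raises that end of the pressed shelf. It starts too far clockwise: level is 0.4 to 1.5 rad anticlockwise of the start, only the bubble tells where. Turning takes up to 0.08 N m; it stays as left. While pressed on the plate the knob keeps its height, the board moves.
- foot: levelling foot: threaded steel rod through the board with a black rubber sole of 30 mm diameter and the red knob on top. Origin at the centre of the sole's underside, 90 mm below knob_grip. Unpressed it hangs about 10 to 16 mm above the plate.
- foot_plate: round steel plate of 52 mm diameter, 6 mm thick, fixed on the worktop under the foot. Origin at the centre of its underside. The foot must stand on it with at least 2 N.
- mug: white mug, about 82 mm across and 94 mm high, standing loose left of the shelf; origin at its underside. Bystander.
- egg_timer: white egg timer with a red top, 62 mm across, 45 mm high, loose at the right; origin at its underside. Bystander.
Things that resemble listed ones, but are neither listed nor needed, are in the scene too. There is more than one size of the level; the one meant has the size given above.

How it is judged:
On the way, in this order (a step that is already met when the one before it is completed fails the run):
1. the spirit level lies on the shelf along the black strip, let go (x of level in the frame of strip between -0.03 and 0.03 m and y of level in the frame of strip between -0.04 and 0.04 m and z of level in the frame of strip between -0.004 and 0.006 m and angle between the x axis of level and the y axis of strip, either way round below 0.25 rad and contact force between level and shelf above 0.4 N and contact force between the fingers and level below 0.1 N), for 0.3 s.
2. the knob is pressed down, the foot stands on its plate and the bubble is between the lines (all of step 1 and value of joint bubble between -0.004 and 0.004 m and contact force between foot and foot_plate above 2 N and contact force between the fingers and foot above 2 N), for 0.5 s.
At the end, for the whole second after the job is handed in: Level flat on the shelf, untouched, centre within 30 mm across and 40 mm along of the strip's centre, within 0.25 rad of its line; bubble within 4 mm of centre; fingers on the knob (over 2 N) and foot on its plate with over 2 N, for the last second (all of step 2); the arm keeps its last pose, push and grip.
It fails at once if the mug or the egg timer is displaced by more than 30 mm (distance of any of mug, egg_timer from where it was at the start of the episode above 0.03 m).
It also fails if it takes over 58 s, if anything falls off the work surface, if the arm or the gripper's body presses on something with over 40 N, if the wrist force passes 120 N, or if a joint passes its speed limit or range.

## Working session

There is one attempt and no reset: what is moved stays moved. The work goes in short steps, Python scripts to look and compute and a tool call to move; the robot and the scene stay as the last step left them, time stands still between calls to the robot, and variables do not carry over. Pictures are saved under pics/ and viewed, at most 10 in all, crops included, and the job is handed in when it is done.

Besides the shell and the picture viewer there is one more tool, called after ">>>" by a JSON object that holds its "name" and its "arguments". arm_command: Moves the arm, as the interface text tells. Its arguments: {"type":"object","properties":{"commands":{"type":"string"}},"required":["commands"]}

```bash
mkdir -p pics; ls
python3 - <<'E'
from bench import arm
import cv2,numpy as np
print(arm.grip_depth)
for n in ["scene","top"]:
    cv2.imwrite(f"pics/{n}0.png",arm.camera(n)); print(n,arm.camera_info(n))
print(arm.camera_info("wrist"))
s=arm.read_state();print(s)
E
```

```text
pics
0.0187
scene {'fovy': 55.203152101376595, 'cx': 315.8234181797362, 'cy': 244.01127828082974, 'extrinsics': array([[ 0.51506867,  0.47821441, -0.71134748, -0.53220972],
       [-0.85708701,  0.297317  , -0.42071899, -0.63703065],
       [ 0.01030182,  0.82638585,  0.56301003,  0.8837929 ],
       [ 0.        ,  0.        ,  0.        ,  1.        ]])}
top {'fovy': 50.94612126109263, 'cx': 318.75208475292203, 'cy': 235.86793934096107, 'extrinsics': array([[ 8.46806871e-03,  7.82471578e-01, -6.22628719e-01,
        -6.32672996e-01],
       [-9.99942557e-01,  1.07175458e-02, -1.30747772e-04,
        -3.77405626e-02],
       [ 6.57074540e-03,  6.22594061e-01,  7.82517387e-01,
         1.50365736e+00],
       [ 0.00000000e+00,  0.00000000e+00,  0.00000000e+00,
         1.00000000e+00]])}
{'fovy': 59.642110282137125, 'cx': 326.7328447865183, 'cy': 236.9478584160969, 'T_tool_cam': array([[-5.66167493e-04,  9.60706564e-01,  2.77565448e-01,
         7.64209376e-02],
       [ 9.99999561e-01,  3.36772659e-04,  8.74127315e-04,
        -1.15240474e-03],
       [ 7.46303395e-04,  2.77565822e-0
[... 244 characters left out ...]
      1.27251678e+00, -1.15102796e-01]), 'joint_vel': array([-0.00118086, -0.0009612 , -0.00164008,  0.00169295, -0.00121674,
        0.0010581 ]), 'effort': array([ 4.61767067e-04, -5.16351557e+01, -2.71407795e+01,  6.76586106e-02,
        2.73980701e-02, -5.40095039e-05]), 'ee_pos': array([0.2648541 , 0.53769977, 0.22191046]), 'tcp_rot': array([[-8.97031368e-01,  4.41965982e-01, -8.91862941e-04],
       [ 4.41966840e-01,  8.97030332e-01, -1.37678800e-03],
       [ 1.91534649e-04, -1.62919587e-03, -9.99998655e-01]]), 'wrist_force': array([0.22278708, 0.06886147, 0.34562142]), 'wrist_torque': array([-0.00859296, -0.01583587, -0.02708321]), 'finger_force': 0.0, 'opening': 0.08799887617000617}
```

View pics/scene0.png

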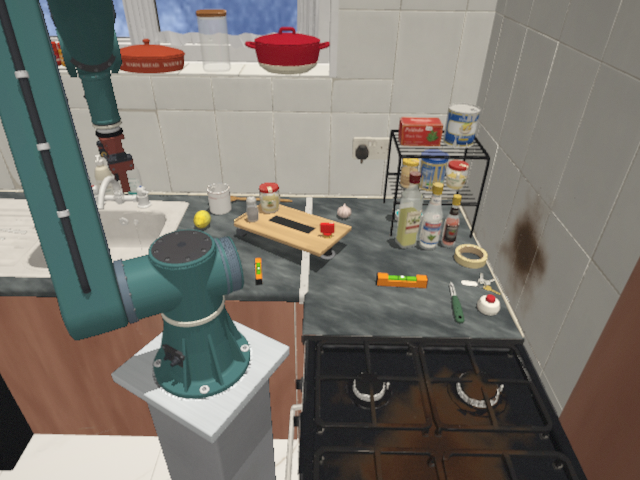

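View pics/top0.png

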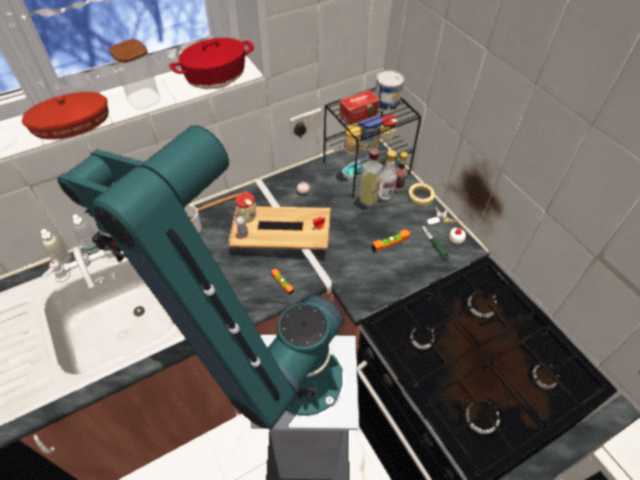

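Seen: candidate levels are the larger orange one at scene (402,281) / top (391,240), and a smaller one at scene (259,271) / top (282,281). The larger one, right of the shelf, fits the description. The red knob is at scene (327,229) / top (319,223); similar red things are the egg timer top (457,236), jar lid and tins. Next is a close crop.

```bash
cat > h.py <<'E'
import numpy as np
from bench import arm
def ray(n,u,v,T=None):
    i=arm.camera_info(n); f=240/np.tan(np.radians(i["fovy"])/2)
    E=i["extrinsics"] if T is None else T@i["T_tool_cam"]
    d=E[:3,:3]@np.array([(u-i["cx"])/f,-(v-i["cy"])/f,-1]); return E[:3,3],d
def pt(n,u,v,z,T=None):
    o,d=ray(n,u,v,T); return o+d*(z-o[2])/d[2]
def tool():
    s=arm.read_state();T=np.eye(4);T[:3,:3]=s["tcp_rot"];T[:3,3]=s["ee_pos"];return T
def proj(n,P,T=None):
    i=arm.camera_info(n); f=240/np.tan(np.radians(i["fovy"])/2)
    E=i["extrinsics"] if T is None else T@i["T_tool_cam"]
    c=np.linalg.inv(E)@np.append(P,1); return np.array([i["cx"]-f*c[0]/c[2],i["cy"]+f*c[1]/c[2]])
E
python3 - <<'E'
import cv2,numpy as np
a=cv2.imread("pics/top0.png");b=cv2.imread("pics/scene0.png")
A=cv2.resize(a[190:270,220:420],None,fx=4,fy=4,interpolation=cv2.INTER_CUBIC)
B=cv2.resize(b[200:300,230:430],None,fx=4,fy=2.8*1,interpolation=cv2.INTER_CUBIC)
cv2.imwrite("pics/c1.png",np.vstack([A,B]))
E
```

```text
(no output)
```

View pics/c1.png

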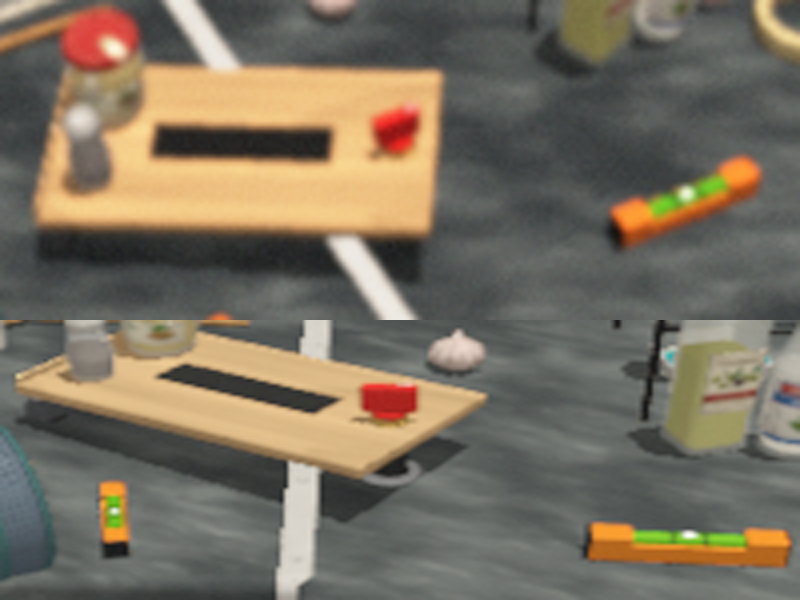

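The crop confirms the larger level: top-crop ends at (617,222) and (757,172), with the strip corners at (157,126), (331,130), (330,160), (150,157). The knob bar is at (396,128), turned roughly left-right.

Run:
```python
from h import *
t=lambda x,y,z:pt("top",220+x/4,190+y/4,z)
s=lambda x,y,z:pt("scene",230+x/4,200+(y-320)/2.8,z)
np.set_printoptions(precision=4,suppress=True)
L=[t(617,222,.032),t(757,172,.032)];print("level",L,np.linalg.norm(L[1]-L[0]),np.mean(L,0),np.degrees(np.arctan2(*(L[1]-L[0])[[1,0]])))
L=[s(588,540,.02),s(789,548,.02)];print("scene front face",L)
print("vial ctr",t(687,194,.03),s(688,535,.03))
c=[(157,126,.061),(331,130,.07),(330,160,.07),(150,157,.061)]
S=[t(*q) for q in c];print("strip",S,np.mean(S,0))
c=[(160,377,.061),(186,366,.061),(338,400,.07),(315,413,.07)]
S=[s(*q) for q in c];print("strip s",S,np.mean(S,0))
print("knob top",t(384,124,.12),t(410,112,.12), "scene",s(362,386,.12),s(415,386,.12))
```

```text
level [array([ 0.4958, -0.2421,  0.032 ]), array([ 0.5567, -0.3772,  0.032 ])] 0.14822102350210614 [ 0.5262 -0.3097  0.032 ] -65.73046524307647
scene front face [array([ 0.4979, -0.2436,  0.02  ]), array([ 0.5648, -0.3778,  0.02  ])]
vial ctr [ 0.5311 -0.3097  0.03  ] [ 0.5334 -0.3085  0.03  ]
strip [array([0.5808, 0.1857, 0.061 ]), array([0.5707, 0.0225, 0.07  ]), array([0.5348, 0.0224, 0.07  ]), array([0.5434, 0.189 , 0.061 ])] [0.5574 0.1049 0.0655]
strip s [array([0.548, 0.186, 0.061]), array([0.5813, 0.1822, 0.061 ]), array([0.5715, 0.0216, 0.07  ]), array([0.5374, 0.0229, 0.07  ])] [0.5596 0.1032 0.0655]
knob top [ 0.5364 -0.027   0.12  ] [ 0.5509 -0.0503  0.12  ] scene [ 0.539  -0.0197  0.12  ] [ 0.5612 -0.0553  0.12  ]
```

>>> {"name": "arm_command", "arguments": {"commands": "0.07 0.016 -0.05 0 0 0 -5;0.07 0.016 -0.05 0 0 0 -5;0.07 0.016 -0.05 0 0 0 -5;0.07 0.016 -0.05 0 0 0 -5;0.07 0.016 -0.05 0 0 0 -5"}}

```text
clock: 0.6
ee_pos: [0.3413, 0.2982, 0.2224]
tcp_rot: [[-0.624, 0.781, -0.0], [0.781, 0.624, -0.0], [-0.0, -0.0, -1.0]]
wrist_force: [0.5, -0.0, -0.1]
opening: 0.0703
finger_force: 0.0
```

>>> {"name": "arm_command", "arguments": {"commands": "0.07 0.016 -0.05 0 0 0 -5;0.07 0.016 -0.05 0 0 0 -5;0.07 0.016 -0.05 0 0 0 -4;0.07 0.016 -0.05 0 0 0 0;0.07 0.016 -0.05 0 0 0 0"}}

```text
clock: 1.1
ee_pos: [0.4175, 0.06, 0.2226]
tcp_rot: [[-0.419, 0.908, -0.0], [0.908, 0.419, 0.0], [0.0, 0.0, -1.0]]
wrist_force: [0.8, 0.8, -0.2]
opening: 0.0703
finger_force: 0.0
```

>>> {"name": "arm_command", "arguments": {"commands": "0.07 0.016 -0.05 0 0 0 0;0.07 0.016 -0.05 0 0 0 0;0.07 0.016 -0.05 0 0 0 0;0.07 0.016 -0.05 0 0 0 0;0.07 0.016 -0.05 0 0 0 0"}}

```text
clock: 1.6
ee_pos: [0.4937, -0.1782, 0.2224]
tcp_rot: [[-0.418, 0.908, -0.0], [0.908, 0.418, 0.0], [0.001, -0.0, -1.0]]
wrist_force: [0.6, -0.2, -0.5]
opening: 0.0701
finger_force: 0.0
```

>>> {"name": "arm_command", "arguments": {"commands": "0.07 0.016 -0.05 0 0 0 0;0.07 0.009 -0.04 -0.03 0 0 0;0.07 0 0 -0.03 0 0 0;0.07 0 0 0 0 0 0"}}

```text
clock: 2.0
ee_pos: [0.5148, -0.2624, 0.1588]
tcp_rot: [[-0.417, 0.909, -0.007], [0.909, 0.417, 0.005], [0.007, -0.005, -1.0]]
wrist_force: [-0.6, 0.4, -0.0]
opening: 0.0697
finger_force: 0.0
```

Run:
```python
from h import *
import cv2
np.set_printoptions(precision=4,suppress=True)
T=tool();np.save("T1.npy",T);print(T);cv2.imwrite("pics/w1.png",arm.camera("wrist"))
a=np.radians(-65.5);d=np.array([np.cos(a),np.sin(a),0])
c=np.array([.530,-.3095,.032])
for k in(-.075,0,.075):print(proj("wrist",c+k*d,T))
```

```text
[[-0.4171  0.9088 -0.0073  0.5148]
 [ 0.9088  0.4171  0.0049 -0.2624]
 [ 0.0075 -0.0046 -1.      0.1588]
 [ 0.      0.      0.      1.    ]]
[321.314  191.4576]
[321.4539 291.2991]
[321.5767 378.9375]
```

View pics/w1.png

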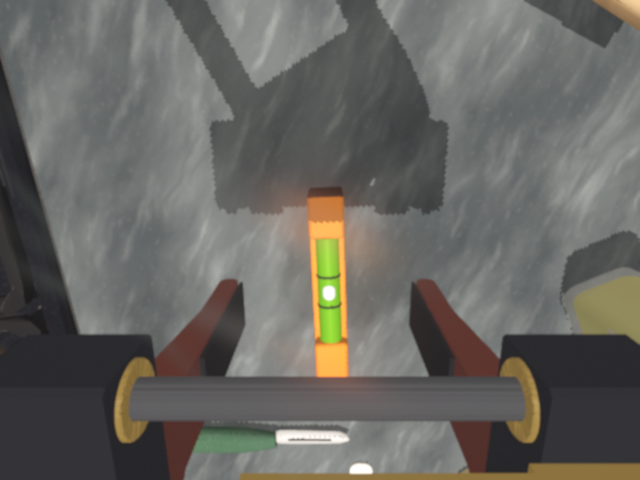

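The wrist view shows the level's far top end at (325,194), the near end at (332,376) and the bubble mid-vial at (329,292). The fingers straddle it nearly in line.

Run:
```python
from h import *
np.set_printoptions(precision=4,suppress=True)
T=np.load("T1.npy")
a=pt("wrist",325.5,194,.032,T);b=pt("wrist",332,377,.032,T);m=pt("wrist",328.5,292,.03,T)
d=b-a;print(a,b,m,(a+b)/2,np.linalg.norm(d),np.degrees(np.arctan2(d[1],d[0])))
print(tool()[:3,3])
```

```text
[ 0.5023 -0.2417  0.032 ] [ 0.5679 -0.3727  0.032 ] [ 0.5354 -0.3086  0.03  ] [ 0.5351 -0.3072  0.032 ] 0.14650848352206292 -63.40959621740896
[ 0.5158 -0.2621  0.161 ]
```

>>> {"name": "arm_command", "arguments": {"commands": "0.07 0.018 -0.045 0 0 0 1.5;0.07 0 0 -0.045 0 0 0;0.07 0 0 -0.045 0 0 0;0.07 0 0 -0.04 0 0 0;0.07 0 0 -0.02 0 0 0"}}

```text
clock: 2.55
ee_pos: [0.535, -0.3062, 0.0117]
tcp_rot: [[-0.444, 0.896, -0.002], [0.896, 0.444, 0.002], [0.003, -0.001, -1.0]]
wrist_force: [-0.0, 0.3, 0.1]
opening: 0.0699
finger_force: 0.0
```

>>> {"name": "arm_command", "arguments": {"commands": "0.07 0 0 0 0 0 0;0.07 0 0 0 0 0 0"}}

```text
clock: 2.75
ee_pos: [0.5369, -0.3079, 0.0147]
tcp_rot: [[-0.444, 0.896, 0.001], [0.896, 0.444, -0.001], [-0.001, 0.001, -1.0]]
wrist_force: [0.4, -0.5, 0.7]
opening: 0.0702
finger_force: 0.0
```

>>> {"name": "arm_command", "arguments": {"commands": "0.07 -0.003 0 -0.01 0 0 0;0.03 0 0 0 0 0 0;0.01 0 0 0 0 0 0;0.01 0 0 0 0 0 0;0.01 0 0 0 0 0 0"}}

```text
clock: 3.25
ee_pos: [0.5331, -0.3084, 0.0036]
tcp_rot: [[-0.443, 0.897, 0.001], [0.897, 0.443, -0.001], [-0.001, 0.0, -1.0]]
wrist_force: [0.6, -1.1, 0.4]
opening: 0.0414
finger_force: 0.0
```

>>> {"name": "arm_command", "arguments": {"commands": "0.01 0 0 0 0 0 0;0.01 0 0 0 0 0 0;0.01 0 0 0 0 0 0"}}

```text
clock: 3.55
ee_pos: [0.5333, -0.3082, 0.0033]
tcp_rot: [[-0.443, 0.897, 0.001], [0.897, 0.443, -0.0], [-0.001, 0.0, -1.0]]
wrist_force: [1.2, 0.3, 1.4]
opening: 0.0252
finger_force: 30.0
```

>>> {"name": "arm_command", "arguments": {"commands": "0.01 0 0 0.04 0 0 0;0.01 0 0 0.045 0 0 0;0.01 0 0.01 0.045 0 0 0;0.01 0.003 0.045 0.02 0 0 -4;0.01 0.003 0.045 0 0 0 -4"}}

```text
clock: 4.05
ee_pos: [0.5411, -0.2091, 0.1568]
tcp_rot: [[-0.309, 0.951, 0.006], [0.951, 0.309, -0.003], [-0.005, 0.005, -1.0]]
wrist_force: [0.4, 0.7, -1.9]
opening: 0.0261
finger_force: 30.0
```

>>> {"name": "arm_command", "arguments": {"commands": "0.01 0.003 0.045 0 0 0 -4;0.01 0.003 0.045 0 0 0 -4;0.01 0.003 0.045 0 0 0 -4;0.01 0.003 0.045 0 0 0 -4;0.01 0.003 0.045 0 0 0 -4"}}

```text
clock: 4.55
ee_pos: [0.5531, 0.0186, 0.1528]
tcp_rot: [[0.033, 0.999, -0.001], [0.999, -0.033, -0.0], [-0.0, -0.001, -1.0]]
wrist_force: [0.6, 0.6, -1.8]
opening: 0.0259
finger_force: 30.0
```

>>> {"name": "arm_command", "arguments": {"commands": "0.01 0.003 0.045 0 0 0 -1.6;0.01 0.002 0.04 0 -2.9 0 0;0.01 0 0 0 0 0 0;0.01 0 0 0 0 0 0"}}

```text
clock: 4.95
ee_pos: [0.5581, 0.1033, 0.1527]
tcp_rot: [[0.054, 0.999, -0.001], [0.997, -0.054, -0.051], [-0.051, 0.002, -0.999]]
wrist_force: [-0.4, -0.7, -1.7]
opening: 0.0256
finger_force: 30.0
```

Run:
```python
from h import *
import cv2
np.set_printoptions(precision=4,suppress=True)
T=tool();np.save("T2.npy",T);print(T);cv2.imwrite("pics/w2.png",arm.camera("wrist"))
for P in [(.5815,.184,.061),(.571,.022,.07),(.536,.0225,.07),(.5455,.187,.061),(.549,-.04,.12)]:print(proj("wrist",P,T))
```

```text
[[ 0.0542  0.9985 -0.0011  0.5581]
 [ 0.9972 -0.0542 -0.0509  0.1033]
 [-0.0509  0.0017 -0.9987  0.1527]
 [ 0.      0.      0.      1.    ]]
[361.5291  94.866 ]
[353.6359 350.4991]
[301.5326 352.3545]
[297.5079  92.9493]
[325.9971 487.5866]
```

View pics/w2.png

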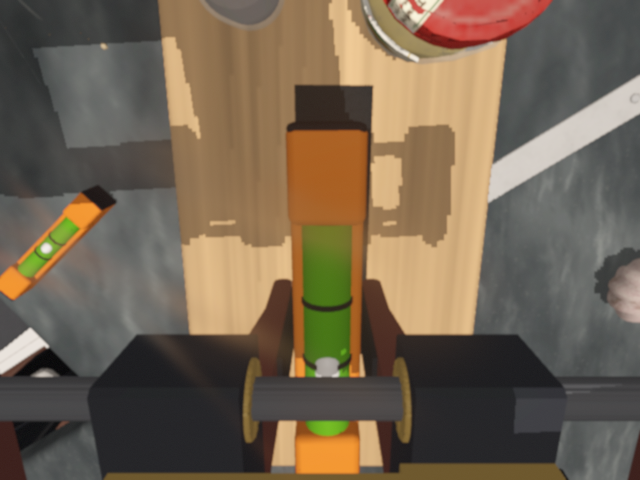

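The level hangs parallel over the strip. The strip's far end is at (295–372, 86), about 2 mm to the +x side and 4 mm further left than I estimated. Lowering now.

>>> {"name": "arm_command", "arguments": {"commands": "0.01 0.002 0.003 -0.035 0 0 0;0.01 0 0 -0.03 0 0 0;0.01 0 0 -0.012 0 0 0;0.01 0 0 0 0 0 0"}}

```text
clock: 5.4
ee_pos: [0.5592, 0.1031, 0.0744]
tcp_rot: [[0.06, 0.998, -0.005], [0.997, -0.06, -0.051], [-0.051, -0.002, -0.999]]
wrist_force: [-1.4, -0.2, -1.1]
opening: 0.0253
finger_force: 30.0
```

>>> {"name": "arm_command", "arguments": {"commands": "0.01 0 0 -0.003 0 0 0;0.01 0 0 -0.002 0 0 0;0.01 0 0 0 0 0 0"}}

```text
clock: 5.7
ee_pos: [0.5616, 0.1047, 0.072]
tcp_rot: [[0.058, 0.998, 0.002], [0.997, -0.058, -0.05], [-0.05, 0.005, -0.999]]
wrist_force: [0.4, 0.4, -1.7]
opening: 0.0257
finger_force: 30.0
```

>>> {"name": "arm_command", "arguments": {"commands": "0.01 0 0 -0.002 0 0 0;0.01 0 0 0 0 0 0"}}

```text
clock: 5.9
ee_pos: [0.5616, 0.105, 0.0697]
tcp_rot: [[0.058, 0.998, 0.002], [0.997, -0.058, -0.051], [-0.05, 0.004, -0.999]]
wrist_force: [0.0, -0.0, 0.2]
opening: 0.0257
finger_force: 30.0
```

>>> {"name": "arm_command", "arguments": {"commands": "0.01 0 0 -0.002 0 0 0;0.01 0 0 0 0 0 0"}}

```text
clock: 6.1
ee_pos: [0.5616, 0.1047, 0.0684]
tcp_rot: [[0.058, 0.998, 0.001], [0.997, -0.058, -0.051], [-0.051, 0.004, -0.999]]
wrist_force: [-2.3, -2.0, 11.5]
opening: 0.0256
finger_force: 30.0
```

>>> {"name": "arm_command", "arguments": {"commands": "0.01 0 0 0.001 0 0 0;0.05 0 0 0 0 0 0;0.05 0 0 0 0 0 0;0.05 0 0 0 0 0 0"}}

```text
clock: 6.5
ee_pos: [0.5608, 0.105, 0.068]
tcp_rot: [[0.058, 0.998, -0.0], [0.997, -0.058, -0.051], [-0.05, 0.003, -0.999]]
wrist_force: [0.3, -0.0, -0.0]
opening: 0.0464
finger_force: 0.0
```

>>> {"name": "arm_command", "arguments": {"commands": "0.05 0 0 0.03 0 0 0;0.05 0 0 0.04 0 0 0;0.05 0 0 0.04 2.9 0 0;0.05 0 -0.045 0 0 0 5;0.05 0 -0.045 0 0 0 5"}}

```text
clock: 7.0
ee_pos: [0.562, 0.0144, 0.1798]
tcp_rot: [[-0.122, 0.993, 0.004], [0.993, 0.122, -0.0], [-0.001, 0.004, -1.0]]
wrist_force: [-0.2, -0.6, -0.6]
opening: 0.0497
finger_force: 0.0
```

>>> {"name": "arm_command", "arguments": {"commands": "0.05 -0.006 -0.03 0 0 0 8;0.05 -0.006 -0.025 0 0 0 8;0.05 0 0 0 0 0 4;0.05 0 0 0 0 0 0"}}

```text
clock: 7.4
ee_pos: [0.5485, -0.0409, 0.1779]
tcp_rot: [[-0.448, 0.894, -0.001], [0.894, 0.448, 0.0], [0.0, -0.0, -1.0]]
wrist_force: [-0.5, 0.4, -0.7]
opening: 0.0504
finger_force: 0.0
```

Run:
```python
from h import *
import cv2
np.set_printoptions(precision=4,suppress=True)
T=tool();np.save("T3.npy",T);print(T);cv2.imwrite("pics/w3.png",arm.camera("wrist"))
print(proj("wrist",(.549,-.04,.12),T))
```

```text
[[-0.4478  0.8941 -0.0006  0.5485]
 [ 0.8941  0.4478  0.0001 -0.0409]
 [ 0.0004 -0.0005 -1.      0.1779]
 [ 0.      0.      0.      1.    ]]
[330.6948 256.8089]
```

View pics/w3.png

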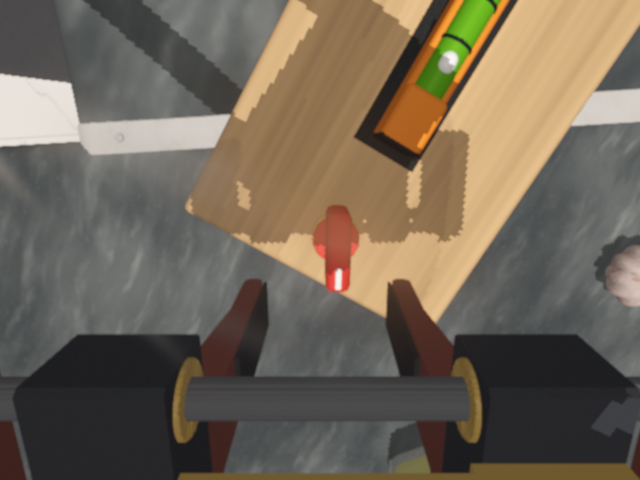

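The level lies on the strip with its bubble at the raised right end. The knob bar runs from (338,208) to (338,290), nearly parallel with the fingers.

Run:
```python
from h import *
np.set_printoptions(precision=4,suppress=True)
T=np.load("T3.npy")
for z in(.115,.12,.125):
  b=pt("wrist",338,290,z,T);a=pt("wrist",338,208,z,T);d=a-b;print(a,b,np.linalg.norm(d),b+d/np.linalg.norm(d)*.023,np.degrees(np.arctan2(d[1],d[0])))
```

```text
[ 0.5407 -0.0145  0.115 ] [ 0.5627 -0.0578  0.115 ] 0.048559404044101896 [ 0.5523 -0.0373  0.115 ] 116.99897773477477
[ 0.5401 -0.0136  0.12  ] [ 0.5616 -0.0559  0.12  ] 0.04747968024219939 [ 0.5512 -0.0354  0.12  ] 116.99897773477467
[ 0.5395 -0.0127  0.125 ] [ 0.5606 -0.054   0.125 ] 0.046399956440296965 [ 0.5501 -0.0335  0.125 ] 116.99897773477483
```

>>> {"name": "arm_command", "arguments": {"commands": "0.05 0.003 0.005 -0.03 0 0 0;0.05 0 0 -0.035 0 0 0;0.05 0 0 -0.016 0 0 0;0.05 0 0 0 0 0 0"}}

```text
clock: 7.85
ee_pos: [0.5497, -0.0339, 0.0946]
tcp_rot: [[-0.448, 0.894, -0.005], [0.894, 0.448, 0.001], [0.003, -0.004, -1.0]]
wrist_force: [-0.6, 0.4, 0.2]
opening: 0.0497
finger_force: 0.0
```

>>> {"name": "arm_command", "arguments": {"commands": "0.0 0 0 0 0 0 0;0.0 0 0 0 0 0 0;0.0 0 0 0 0 0 0;0 0 0 0 0 0 0;0 0 0 0 0 0 0"}}

```text
clock: 8.35
ee_pos: [0.5522, -0.0352, 0.0977]
tcp_rot: [[-0.449, 0.894, 0.001], [0.894, 0.449, -0.0], [-0.001, 0.001, -1.0]]
wrist_force: [-1.6, -2.1, 2.3]
opening: 0.0141
finger_force: 29.9
```

>>> {"name": "arm_command", "arguments": {"commands": "0 0 0 0 0 0 0;0 0 0 -0.003 0 0 0;0 0 0 -0.003 0 0 0;0 0 0 0 0 0 0"}}

```text
clock: 8.75
ee_pos: [0.5521, -0.0358, 0.0913]
tcp_rot: [[-0.449, 0.894, 0.0], [0.894, 0.449, -0.001], [-0.001, -0.0, -1.0]]
wrist_force: [-1.0, -2.2, 7.1]
opening: 0.0139
finger_force: 29.9
```

>>> {"name": "arm_command", "arguments": {"commands": "0 0 0 -0.003 0 0 0;0 0 0 -0.002 0 0 0;0 0 0 0 0 0 0"}}

```text
clock: 9.05
ee_pos: [0.5519, -0.0362, 0.0864]
tcp_rot: [[-0.449, 0.894, -0.0], [0.894, 0.449, -0.002], [-0.001, -0.001, -1.0]]
wrist_force: [-0.7, -4.8, 7.5]
opening: 0.0138
finger_force: 30.0
```

>>> {"name": "arm_command", "arguments": {"commands": "0 0 0 -0.002 0 0 0;0 0 0 0 0 0 0"}}

```text
clock: 9.25
ee_pos: [0.5523, -0.0366, 0.0857]
tcp_rot: [[-0.449, 0.893, 0.001], [0.893, 0.449, -0.002], [-0.003, -0.0, -1.0]]
wrist_force: [-4.0, -5.8, 16.2]
opening: 0.014
finger_force: 30.0
```

>>> {"name": "arm_command", "arguments": {"commands": "0 0 0 -0.001 0 0 0;0 0 0 0 0 0 0"}}

```text
clock: 9.45
ee_pos: [0.5525, -0.0368, 0.0856]
tcp_rot: [[-0.449, 0.893, 0.001], [0.893, 0.449, -0.003], [-0.003, 0.0, -1.0]]
wrist_force: [-5.3, -5.4, 22.6]
opening: 0.0138
finger_force: 30.0
```

Foot bottomed: force is 22 N. Waiting for the bubble to rest, then reading it.

>>> {"name": "arm_command", "arguments": {"commands": "0 0 0.001 0.0005 0 0 0;0 0 0 0 0 0 0;0 0 0 0 0 0 0;0 0 0 0 0 0 0;0 0 0 0 0 0 0"}}

```text
clock: 9.95
ee_pos: [0.5524, -0.0364, 0.0856]
tcp_rot: [[-0.45, 0.893, 0.001], [0.893, 0.45, -0.004], [-0.004, -0.0, -1.0]]
wrist_force: [-4.7, -7.9, 18.8]
opening: 0.0135
finger_force: 30.0
```

>>> {"name": "arm_command", "arguments": {"commands": "0 0 0 0 0 0 0;0 0 0 0 0 0 0;0 0 0 0 0 0 0;0 0 0 0 0 0 0;0 0 0 0 0 0 0"}}

```text
clock: 10.45
ee_pos: [0.5525, -0.0364, 0.0857]
tcp_rot: [[-0.45, 0.893, 0.001], [0.893, 0.45, -0.004], [-0.004, -0.0, -1.0]]
wrist_force: [-4.7, -6.2, 19.4]
opening: 0.014
finger_force: 30.0
```

>>> {"name": "arm_command", "arguments": {"commands": "0 0 0 0 0 0 0;0 0 0 0 0 0 0;0 0 0 0 0 0 0;0 0 0 0 0 0 0;0 0 0 0 0 0 0"}}

```text
clock: 10.95
ee_pos: [0.5524, -0.0364, 0.0856]
tcp_rot: [[-0.45, 0.893, 0.001], [0.893, 0.45, -0.004], [-0.004, -0.001, -1.0]]
wrist_force: [-5.1, -7.6, 19.2]
opening: 0.0138
finger_force: 30.0
```

>>> {"name": "arm_command", "arguments": {"commands": "0 0 0 0 0 0 0;0 0 0 0 0 0 0;0 0 0 0 0 0 0;0 0 0 0 0 0 0;0 0 0 0 0 0 0"}}

```text
clock: 11.45
ee_pos: [0.5524, -0.0364, 0.0857]
tcp_rot: [[-0.45, 0.893, 0.001], [0.893, 0.45, -0.004], [-0.004, -0.0, -1.0]]
wrist_force: [-5.4, -8.8, 18.3]
opening: 0.014
finger_force: 30.0
```

Run:
```python
from h import *
import cv2
T=tool();np.save("T4.npy",T);w=arm.camera("wrist");s=arm.camera("scene");t=arm.camera("top");cv2.imwrite("pics/s4.png",s);cv2.imwrite("pics/t4.png",t);cv2.imwrite("pics/w4f.png",w)
S=cv2.resize(s[200:260,260:340],(400,300),interpolation=cv2.INTER_CUBIC)
t_=cv2.resize(t[205:245,250:330],(400,300),interpolation=cv2.INTER_CUBIC)
W=cv2.resize(w,(640,480))
cv2.imwrite("pics/c4.png",np.vstack([np.hstack([S,t_]),cv2.resize(w[0:300],(800,300))]))
```

```text
(no output)
```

View pics/c4.png

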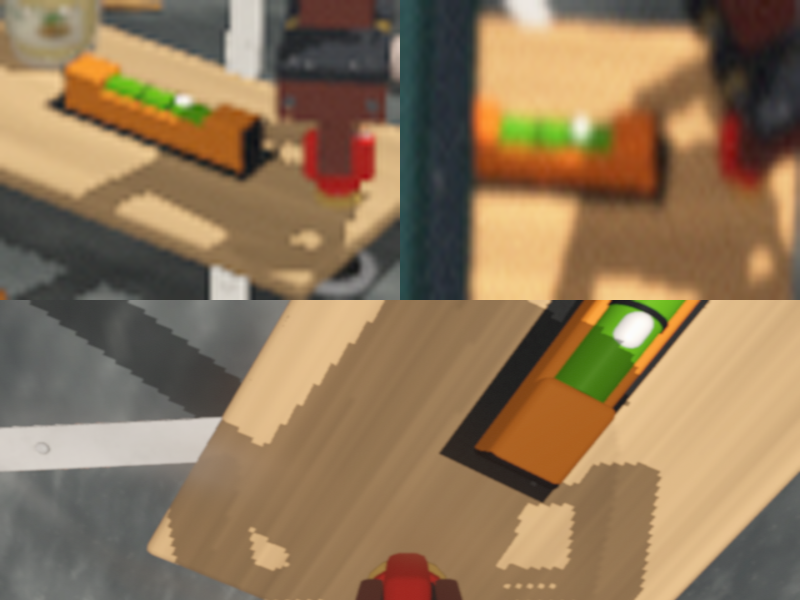

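The bubble sits right of centre: wrist crop (634,330), scene crop (184,100), top crop (582,128). That puts it about 19 mm from centre. The pressed knob moves it about 14.5 mm per rad, so it needs about 1.3 rad (76°) anticlockwise.

>>> {"name": "arm_command", "arguments": {"commands": "0 0 0 0 0 0 8;0 0 0 0 0 0 8;0 0 0 0 0 0 8;0 0 0 0 0 0 8;0 0 0 0 0 0 4"}}

```text
clock: 12.1
ee_pos: [0.5519, -0.0372, 0.0856]
tcp_rot: [[-0.891, 0.454, 0.0], [0.454, 0.891, -0.005], [-0.003, -0.004, -1.0]]
wrist_force: [-6.5, -11.2, 19.6]
opening: 0.0142
finger_force: 30.1
```

>>> {"name": "arm_command", "arguments": {"commands": "0 0 0 0 0 0 8;0 0 0 0 0 0 8;0 0 0 0 0 0 8;0 0 0 0 0 0 8;0 0 0 0 0 0 4"}}

```text
clock: 12.6
ee_pos: [0.5524, -0.038, 0.0854]
tcp_rot: [[-0.988, -0.157, 0.001], [-0.157, 0.988, -0.006], [-0.0, -0.007, -1.0]]
wrist_force: [-5.6, -14.2, 16.0]
opening: 0.0141
finger_force: 30.0
```

>>> {"name": "arm_command", "arguments": {"commands": "0 0 0 0 0 0 0;0 0 0 0 0 0 0;0 0 0 0 0 0 0;0 0 0 0 0 0 0;0 0 0 0 0 0 0"}}

```text
clock: 13.1
ee_pos: [0.5524, -0.038, 0.0854]
tcp_rot: [[-0.988, -0.153, 0.001], [-0.153, 0.988, -0.006], [-0.0, -0.007, -1.0]]
wrist_force: [-5.7, -13.1, 14.7]
opening: 0.0136
finger_force: 30.0
```

>>> {"name": "arm_command", "arguments": {"commands": "0 0 0 0 0 0 0;0 0 0 0 0 0 0;0 0 0 0 0 0 0;0 0 0 0 0 0 0;0 0 0 0 0 0 0"}}

```text
clock: 13.6
ee_pos: [0.5525, -0.038, 0.0854]
tcp_rot: [[-0.988, -0.153, 0.001], [-0.153, 0.988, -0.006], [-0.0, -0.007, -1.0]]
wrist_force: [-6.0, -14.2, 15.0]
opening: 0.0141
finger_force: 30.0
```

>>> {"name": "arm_command", "arguments": {"commands": "0 0 0 0 0 0 0;0 0 0 0 0 0 0;0 0 0 0 0 0 0;0 0 0 0 0 0 0;0 0 0 0 0 0 0"}}

```text
clock: 14.1
ee_pos: [0.5524, -0.038, 0.0854]
tcp_rot: [[-0.988, -0.153, 0.001], [-0.153, 0.988, -0.006], [-0.0, -0.007, -1.0]]
wrist_force: [-4.7, -13.6, 16.1]
opening: 0.0139
finger_force: 30.0
```

Run:
```python
from h import *
import cv2
w=arm.camera("wrist");s=np.mean([arm.camera("scene") for _ in range(3)],0).astype(np.uint8);t=np.mean([arm.camera("top") for _ in range(3)],0).astype(np.uint8)
S=cv2.resize(s[200:245,265:325],(400,300),interpolation=cv2.INTER_CUBIC)
t_=cv2.resize(t[210:240,260:300],(400,300),interpolation=cv2.INTER_CUBIC)
cv2.imwrite("pics/c5.png",np.vstack([np.hstack([S,t_]),cv2.resize(w[0:300],(800,300))]))
```

```text
(no output)
```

View pics/c5.png

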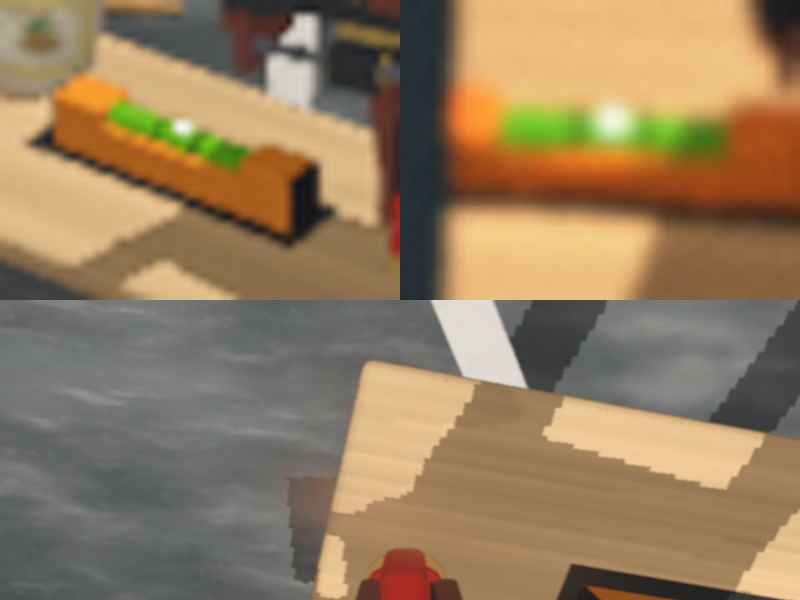

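In the top crop the vial spans 500–727 with the bubble at 613. In the scene crop the dark lines are at about 157 and 205 with the bubble at 182. The bubble looks centred, so I'll do one numeric check against the lines.

Run:
```python
from h import *
import cv2
for n,p,q in[("scene",(265+108*.15,200+103*.15),(265+247*.15,200+155*.15)),("top",(260+100*.1,210+125*.1),(260+327*.1,210+138*.1))]:
    m=np.mean([arm.camera(n) for _ in range(6)],0).astype(np.float32)
    k=85;xs=np.linspace(p[0],q[0],k,dtype=np.float32);ys=np.linspace(p[1],q[1],k,dtype=np.float32)
    r=np.mean([cv2.remap(m,xs[None],ys[None]+np.float32(o),1)[0] for o in(-1,-.5,0)],0)
    print(n);print("R",r[::2,2].astype(int));print("G",r[::2,1].astype(int));print("B",r[::2,0].astype(int))
print(arm.read_state()["wrist_force"],arm.read_state()["clock"])
```

```text
scene
R [217 188 159 136 127 129 131 133 132 130 128 128 130 128 123 118 118 127
 145 184 213 218 217 195 170 139 114 106 106 115 121 123 116 104  96  98
  99  95  87  94 106 126 146]
G [159 168 176 180 183 185 187 187 188 188 188 189 186 177 167 162 165 177
 191 209 222 227 229 216 202 177 157 155 161 172 181 179 172 154 140 135
 131 131 128 125 120 117 112]
B [ 41  37  34  31  34  42  46  48  47  46  45  44  46  51  53  51  51  57
  79 142 188 196 196 164 130  87  56  45  41  42  43  45  42  37  35  38
  39  37  31  31  31  36  39]
top
R [175 153 133 126 121 119 119 120 120 120 118 116 112 109 115 123 145 166
 189 203 208 202 190 170 148 132 118 118 117 118 116 112 106  98  92  86
  84  82  87  95 111 126 142]
G [178 185 192 193 194 194 194 194 194 193 189 184 175 167 171 178 194 207
 219 226 228 226 221 209 197 185 174 178 181 185 184 177 166 150 138 128
 122 118 114 109 102  94  87]
B [ 43  44  45  44  44  44  44  44  44  44  44  44  43  43  50  61  90 119
 148 167 172 162 142 114  86  67  50  48  46  45  43  42  39  35  34  32
  30  28  28  28  27  26  25]
[ -4.41461106 -13.23840946  15.66162891] 15.05
```

```bash
python3 -c "
from bench import arm
print(arm.hand_in())"
```

```text
the job is handed in; nothing more can be done
None
```

The job is handed in at about 15 s on the clock: the level lies on the strip, and the gripper holds the knob pressed (about 16 N down) with the bubble about 1 mm from centre; the judge's verdict was not shown.

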